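# Grease the linear axis through its tilted button-head nipple

### The job

The braked linear axis on the bench is due for grease: take the push-type grease gun out of the tool stand, press its coupler squarely onto the tilted grease nipple on the carriage until it snaps home, and keep pushing the gun along the nipple's axis until it has taken up most of its spring stroke. Finish while still gripping the gun and holding it pressed in like that on the nipple, and leave the other things where they are.

Things in the scene. Friction and masses are not known exactly. Their poses are not given: they have to be found in the camera images.
- gun: Push-type grease gun, 0.4 to 0.6 kg, upright in a hole of the stand, coupler down. Aluminium barrel dia 42, length 115; below it a steel tube (dia 13, 30 showing) and a coupler sleeve (dia 30, 33 at the mouth). Origin: centre of the barrel's lower shoulder, resting on the stand's plate. Own z: from coupler to end cap (up at the start): barrel top z +115, coupler seat -40, mouth -52.5 (spring extended).
- coupler_seat (a point): Seat inside the coupler, on its axis, 12.5 above the mouth; axes as the gun's. Bore 18 wide, mouth flared to 23; four sprung balls in it click behind the nipple's head, which takes about 8 to 11 N. Home on the nipple, this point lies on nipple_tip; the balls first touch the head about 8 mm before home.
- coupler (a joint): Stroke of the gun, in m: how far the coupler has slid up towards the barrel against the gun's spring; 0 extended, 0.014 bottomed. The spring starts at 12 N and adds 0.5 N per mm (19 N bottomed), so the coupler snaps on before the stroke begins. It springs back when the push ends.
- nipple_foot (a point): Steel button-head grease nipple on the sloping face of the lubrication block at the carriage's robot-side edge. Hex base 17 wide, 6 high; neck dia 10; head dia 16, flat top dia 10. This point: centre of its foot on that face. Own z: its axis, out of the block, tilted 30 degrees from vertical (towards the robot when the linear axis is unturned); own y along the rails. Carriage braked.
- nipple_tip (a point): Centre of the flat top of the nipple's head, 20 along the nipple's z from nipple_foot; axes as nipple_foot's.
- axis: Linear axis, fixed to the bench: aluminium base 150 x 460 x 36 high, two rails along its own y, motor at the +y end (to y +305). The carriage plate (150 x 130, top 80 above the bench, with lubrication block and bracket up to 130) stands somewhere along the rails. Origin: centre of the base's underside.
- stand: Tool stand, fixed: black plate 235 x 80 x 12 with its top 75 above the bench on four posts. Three holes of diameter 35 in a row along its own x, at x = -75, 0 and +75. Origin: centre of its underside.
- oiler: Bystander in another hole of the stand: white plastic oiler with a needle spout, body diameter 34, 85 above the plate. Origin: centre of its shoulder on the plate.
- driver: Bystander in another hole of the stand: hex driver with black handle, diameter 28 (flange 41), 72 above the plate. Origin: centre of its shoulder on the plate.
- jar: Bystander: white jar with black lid, diameter 64, 66 high, standing on the robot's side of the axis. Origin: centre of its underside.
- spare_block: Bystander: spare steel bearing block, 40 x 78 x 28 high. Origin: centre of its underside.
- wrench: Bystander: spanner lying flat, 170 long along its own x, 8 high. Origin: its middle, on the bench.
- bearing: Bystander: ball bearing lying flat, diameter 42, 13 high. Origin: centre of its underside.
There are look-alikes about, which are no part of the job. What is shaped like the gun but brown is not meant.

How it is judged:
By the outcome, as a careful person would: the job done as asked, in the order asked, and still so for the second after the job is handed in, while the arm keeps its last pose, push and grip.
It also fails if it takes over 35 s, if anything falls off the work surface, if the arm or the gripper's body presses on something with over 40 N, if the wrist force passes 120 N, or if a joint passes its speed limit or range.

### The arm

A 6-joint arm with a two-finger parallel gripper is mounted at the origin on the work surface. World frame = base frame: x ahead of the robot, y to its left, z up, the work surface at z = 0. Lengths are in m, angles in rad, forces in N, time in s.
With the tool pointing down it reaches from about 0.375 to 0.825 m from the base axis. Payload 5.5 kg.
Tool frame: the origin (TCP) lies at the very end of the fingers, on their centre line; the grasp point (between the pads) lies 19 mm behind it (bot.grip_depth is the distance from the TCP to the grasp point, in m); z points along the fingers, y is the line along which they close (so a half turn about z gives the same grasp; the last joint's range is limited). The gripper opens to 85 mm and grips with 20 to 120 N. Pads are 22 mm wide; open, the fingers measure 114 mm over their backs; the gripper's body (76 mm by 85 mm) begins 54 mm behind the grasp point. The pads swing forward as they close: fully open they stand 13 mm farther back than shut.
Start: joints at [-1.308, 0.314, -0.047, 1.21, 0, 1.571], TCP at [0.156, -0.579, 0.231] pointing down, gripper open.
Joint ranges: [-2.67, 2.67], [-0.69, 1.73], [-1.03, 1.25], [-2.08, 2.16], [-1.42, 1.45], [-3.14, 3.14]. Speed limits (rad/s): [2.39, 2.39, 3.01, 3.14, 3.14, 3.14].

### API

Orientations are given as a unit quaternion [x, y, z, w].
In Python, from plant import readout, cams, bot, finder gives the robot as it stands. The module is installed in compiled form; this text tells all that it offers.
- The arm moves only by the tool play_rows, never from a script. Its argument "series" is a list that holds one entry, the list of rows, each a list of 5 numbers: the shift along the tool's x, y, z in m, then the turn about the tool's z in rad, then the closure in counts, from 0 (fully open) to 255 (shut). In form: [[[dx, dy, dz, turn, gripper], ...]]. A call has 1 to 12 rows; each row is the pose to reach, as a shift and turn from the pose commanded when the call began, along the tool's axes at that moment; what a row does not reach only later rows make up. A row lasts 1/8 s, in which the tool goes at most 62.5 mm and 10.7 degrees, less where a joint would pass 70% of its speed; a pose out of reach is approached as far as the arm can. A call with a gripper value outside its range is refused whole. The fingers move at their own pace and stop on an object; the grip force is fixed at half the most. Time passes only in rows, so rows that repeat a pose let the fingers close. It gives the time, the measured TCP pose, the force, the opening and the grip force at its end, in the units of the state.
- readout.observe(): the state, without advancing time (a new reading comes with each control period).
- cams.get_image(name): name is "scene" or "top" or "wrist"; returns a dict with "color" (480x640x3 uint8, blue, green, red), "range_z" (480x640 float32, m along the optical axis (not along the pixel's ray), 0 where there is no reading), "fovy" (degrees; the focal length in pixels is half the picture's height over the tangent of half this angle, whatever the lens; pixels are square), "cx", "cy" (the principal point, pixels), "dist" ([k1, k2, p1, p2, k3] as OpenCV has them; the pictures are not rectified), "extrinsics" (4x4, takes a point from camera to world coordinates). Camera axes: x right, y down, z forward; pixel columns grow to the right and rows downward; lengths in m; the calibration is good to about 2 mm. A picture is of the moment at which its call begins.
- bot.hand_in(): hands the job in; it is judged then, once.
Trained networks look in the newest picture that a camera, given by its name, has taken for a name from the list of things; names that differ only in an ending like _2 or _b are one class to them, and where a whole thing is asked for, a point or a joint stands for the part that bears it (a point fixed in the world has none). Each returns a list of dicts, best first, with "conf" (0 to 1); they miss things now and then, are a little off and sometimes report something else, mostly with a low value. They report only what shows in the picture. A call takes as long as a camera call. They do not tell look-alikes from the thing itself.
- finder.look_for(query, camera): "location" ([row, column] in pixels, amid what is visible of it).
- finder.landmark_of(query, camera): "location" ([row, column] in pixels: a listed point, or the origin of a listed thing).
The state is a dict: "clock": time; "joint_pos": joint angles; "joint_velocities": joint speeds; "tau": joint torques, N m; "position": TCP position; "tool_rot": TCP orientation; "force": force on the tool from outside, world axes, zero at the start; "torque": the same for the moment, N m; "opening": finger opening in m; "grip_force": force on a finger pad.
Only numpy, scipy, OpenCV 4.12 (cv2) and the standard library are available. Lean on these libraries where they do the work, as an engineer would, in place of code of your own. Each camera call takes 0.05 s, during which the arm holds its last target. There are 200 camera calls.

## Working session

There is one attempt and no reset: what is moved stays moved. The work goes in short steps, Python scripts to look and compute and a tool call to move; the robot and the scene stay as the last step left them, time stands still between calls to the robot, and variables do not carry over. Pictures are saved under pics/ and viewed, at most 10 in all, crops included, and the job is handed in when it is done.

Besides the shell and the picture viewer there is one more tool, called after "Emit:" by a JSON object that holds its "api" and its "payload". play_rows: Moves the arm, as the interface text tells. Its arguments: {"type":"object","properties":{"series":{"type":"array","items":{"type":"array","items":{"type":"array","items":{"type":"number"}}}}},"required":["series"]}

```bash
mkdir -p pics
cat > h.py <<'E'
import numpy as np, cv2
from plant import readout, cams, bot, finder
def ray(im,rc):
    h=im["color"].shape[0]; f=h/2/np.tan(np.radians(im["fovy"])/2)
    K=np.array([[f,0,im["cx"]],[0,f,im["cy"]],[0,0,1]])
    p=cv2.undistortPoints(np.array([[[rc[1],rc[0]]]],float),K,np.array(im["dist"],float))[0,0]
    E=np.array(im["extrinsics"]); return E[:3,3],E[:3,:3]@np.array([p[0],p[1],1.])
def at_z(im,rc,z):
    o,d=ray(im,rc); return o+d*(z-o[2])/d[2]
def cloud(im):
    h,w=im["range_z"].shape; f=h/2/np.tan(np.radians(im["fovy"])/2)
    K=np.array([[f,0,im["cx"]],[0,f,im["cy"]],[0,0,1]])
    g=np.stack(np.meshgrid(np.arange(w),np.arange(h)),-1).reshape(-1,1,2).astype(float)
    p=cv2.undistortPoints(g,K,np.array(im["dist"],float)).reshape(h,w,2)
    c=np.dstack([p,np.ones((h,w))])*im["range_z"][...,None]
    E=np.array(im["extrinsics"]); return c@E[:3,:3].T+E[:3,3]
def pix(im,P):
    h=im["color"].shape[0]; f=h/2/np.tan(np.radians(im["fovy"])/2)
    K=np.array([[f,0,im["cx"]],[0,f,im["cy"]],[0,0,1]]); T=np.linalg.inv(np.array(im["extrinsics"]))
    return cv2.projectPoints(np.array(P,float).reshape(-1,1,3),cv2.Rodrigues(T[:3,:3])[0],T[:3,3],K,np.array(im["dist"],float))[0][:,0,::-1]
E
python3 - <<'E'
from h import *
np.set_printoptions(precision=4,suppress=True)
s=readout.observe(); print({k:np.round(v,4) for k,v in s.items()})
for c in("top","scene"):
    im=cams.get_image(c); cv2.imwrite(f"pics/{c}0.png",im["color"]); C=cloud(im)
    print(c,"cam",np.array(im["extrinsics"])[:3,3])
    for q in("gun","stand","axis","nipple_foot","nipple_tip","oiler","driver"):
        for r in finder.landmark_of(q,c)[:3]:
            l=r["location"]; print(q,np.round(r["conf"],2),np.round(l),C[int(l[0]),int(l[1])])
E
```

```text
{'clock': np.float64(0.0), 'joint_pos': array([-1.308 ,  0.3142, -0.0481,  1.2102,  0.    ,  1.5708]), 'joint_velocities': array([ 0.    , -0.0005, -0.0012,  0.0016,  0.0005, -0.0021]), 'tau': array([ -0.0004, -53.9587,  33.9752,   0.0194,   0.    ,   0.    ]), 'position': array([ 0.1557, -0.5789,  0.2304]), 'tool_rot': array([ 0.9914,  0.131 , -0.0001, -0.0008]), 'force': array([0.2198, 0.1117, 0.0064]), 'torque': array([ 0.0138,  0.0597, -0.0012]), 'grip_force': np.float64(0.0), 'opening': np.float64(0.0854)}
top cam [ 0.4791 -0.0654  1.0577]
gun 0.94 [282. 388.] [ 0.4806 -0.1649  0.1688]
gun 0.93 [189. 409.] [ 0.6321 -0.2034  0.1425]
gun 0.62 [248. 456.] [ 0.5356 -0.2837  0.1287]
stand 0.82 [285. 457.] [ 0.4738 -0.296   0.0813]
axis 0.88 [190. 222.] [0.6409 0.116  0.0796]
axis 0.22 [246. 454.] [ 0.5409 -0.2814  0.1245]
nipple_foot 0.82 [208. 203.] [0.6044 0.1421 0.1118]
oiler 0.78 [286. 468.] [ 0.4741 -0.2999  0.1489]
driver 0.62 [328. 472.] [ 0.402  -0.3137  0.1209]
scene cam [ 0.8465 -0.3298  0.6694]
gun 0.95 [336. 182.] [ 0.5649 -0.304   0.1166]
gun 0.78 [350. 275.] [ 0.6619 -0.2294  0.1117]
gun 0.55 [265. 225.] [ 0.4992 -0.1893  0.0865]
stand 0.7 [327. 164.] [ 0.5596 -0.3149  0.1596]
axis 0.57 [235. 422.] [0.6767 0.0745 0.0783]
nipple_foot 0.91 [172. 423.] [0.6095 0.1489 0.1183]
nipple_tip 0.56 [166. 420.] [0.6028 0.1469 0.1267]
oiler 0.72 [306. 148.] [ 0.542  -0.3148  0.1901]
driver 0.56 [278. 116.] [ 0.4057 -0.319   0.0889]
```

View pics/top0.png

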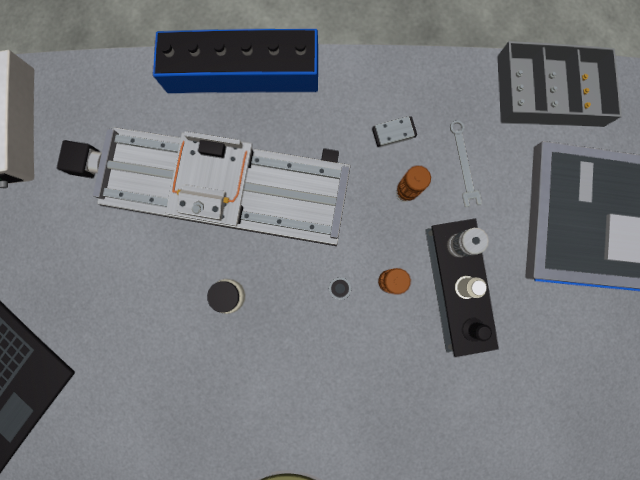

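View pics/scene0.png

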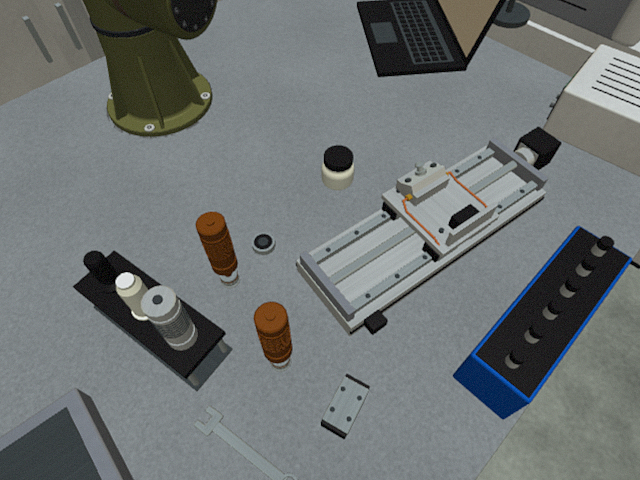

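Run:
```python
from h import *
np.set_printoptions(precision=4,suppress=True)
ims={c:cams.get_image(c) for c in("top","scene")}
for c,im in ims.items():
    C=cloud(im)
    m=(C[...,2]>.181)&(C[...,2]<.215)&(np.hypot(C[...,0]-.545,C[...,1]+.285)<.05)
    P=C[m]; print(c,"guncap n",len(P),P.mean(0),P.min(0),P.max(0), (P.min(0)+P.max(0))/2, np.median(P[:,2]))
    m=(abs(C[...,2]-.075)<.006)&(np.hypot(C[...,0]-.48,C[...,1]+.3)<.16)
    r=cv2.minAreaRect(C[m][:,:2].astype(np.float32)); print("stand",r)
    m=(abs(C[...,2]-.08)<.005)&(np.hypot(C[...,0]-.64,C[...,1]-.116)<.13)
    r=cv2.minAreaRect(C[m][:,:2].astype(np.float32)); print("carr",r)
    m=(abs(C[...,2]-.036)<.012)&(np.hypot(C[...,0]-.62,C[...,1]-.08)<.3)&(C[...,0]>.5)
    r=cv2.minAreaRect(C[m][:,:2].astype(np.float32)); print("base",r)
    # sloping-block normals and nipple
    m=(C[...,2]>.09)&(np.hypot(C[...,0]-.605,C[...,1]-.145)<.05)
    ys,xs=np.nonzero(m); print("box",ys.min(),ys.max(),xs.min(),xs.max(),len(ys))
    np.save(c+"C.npy",C)
    a=[im["color"][ys.min()-10:ys.max()+15,xs.min()-15:xs.max()+15]]
    a=cv2.resize(a[0],None,fx=8,fy=8,interpolation=cv2.INTER_CUBIC); print(a.shape,ys.min()-10,xs.min()-15); cv2.imwrite(f"pics/n_{c}.png",a[:600,:800])
    for q in("nipple_foot","nipple_tip"): print(q,[(np.round(r["conf"],2),np.round(r["location"],1)) for r in finder.landmark_of(q,c)[:2]])
C=np.load("sceneC.npy"); print((C[150:186:3,405:445:4,2]*1000).astype(int))
C=np.load("topC.npy"); print((C[194:220:2,188:222:2,2]*1000).astype(int))
```

```text
top guncap n 575 [ 0.5434 -0.2999  0.1903] [ 0.5226 -0.3215  0.1813] [ 0.5638 -0.2797  0.1962] [ 0.5432 -0.3006  0.1887] 0.19044411960559682
stand ((0.4608116149902344, -0.2609613537788391), (0.23548907041549683, 0.1902700960636139), 9.908736228942871)
carr ((0.6604021787643433, 0.1421724259853363), (0.1307896077632904, 0.1493024080991745), 80.64905548095703)
base ((0.7229471802711487, 0.08838950097560883), (0.549419641494751, 0.2933303713798523), 80.5667724609375)
box 185 219 177 231 1344
(472, 672, 3) 175 162
nipple_foot [(np.float64(0.67), array([205.2, 198.4]))]
nipple_tip [(np.float64(0.87), array([208.4, 195.2]))]
scene guncap n 969 [ 0.5473 -0.3014  0.1902] [ 0.5241 -0.3216  0.1811] [ 0.5652 -0.2804  0.1951] [ 0.5446 -0.301   0.1881] 0.1907107974154552
stand ((0.46127834916114807, -0.2623543441295624), (0.2373737245798111, 0.18357086181640625), 9.613504409790039)
carr ((0.6604819893836975, 0.14243999123573303), (0.13191746175289154, 0.15030716359615326), 80.74530792236328)
base ((0.7394499778747559, 0.05979713797569275), (0.5719966888427734, 0.3336959779262543), 80.72985839843
[... 902 characters left out ...]
114 112 112 113 113 115 113 114 116 112 111 114 117 116 117]
 [108 110 108 111 119 119 117 112 113 116 116 113 113 117 113 112 117]
 [107 109 110 114 114 117 113 116 111 110 114 109 110 114 109 112 115]
 [103 106 127 124 127 125 117 116 108 108 108 109 110 115 113 110 108]
 [106 105 127 125 129 126 122 113 104 106 108 108 112 113 110 109 109]
 [104 105 124 123 125 122 120 110 103 106 104 104 110 109 111 109 108]
 [108 104 103 123 121 121 102 103 102 103 104 102 105 106  99 104 105]
 [ 97 101 104 106 103 104 102 104 104 102 103 103 102 100 104 102 102]
 [ 77  81  79  80  87  91  97 108 102 106 103 103 105 104 102 101  99]
 [ 37  37  76  82  78  81  80  77  80  79  86  92  99 103 105 102  99]]
```

View crops.

View pics/n_top.png

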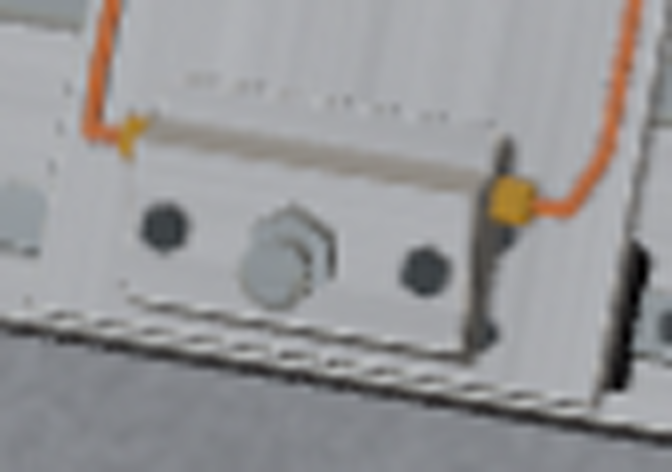

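View pics/n_scene.png

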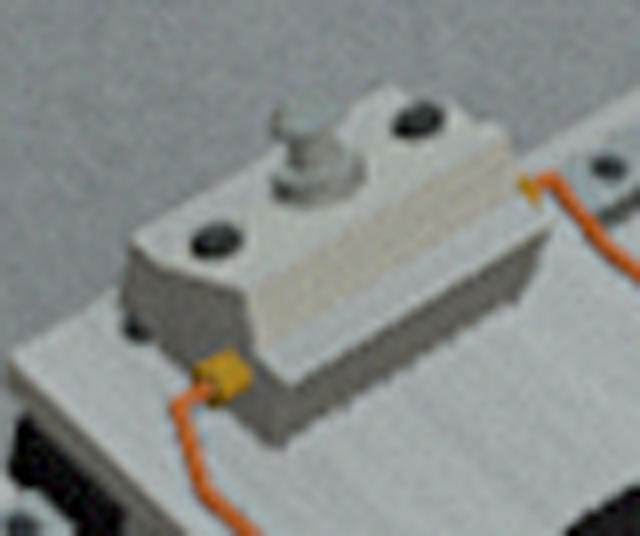

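Run:
```python
from h import *
from scipy.optimize import least_squares
np.set_printoptions(precision=4,suppress=True)
a=np.radians(80.7-90); ex=np.array([np.cos(a),np.sin(a),0]); nz=-ex*.5+np.array([0,0,.866]); print("nz",nz)
for c in("top","scene"):
    C=np.load(c+"C.npy")
    # plane fit: sloping face points
    m=(C[...,2]>.085)&(np.hypot(C[...,0]-.60,C[...,1]-.147)<.05); P=C[m]
    k=np.median((P@nz)); print(c,"h along nz hist",np.histogram(P@nz-.0,bins=np.arange(-.24,-.12,.004)))
im={c:cams.get_image(c) for c in("top","scene")}
best={}
obs=[]
for c in im:
    for q in("nipple_foot","nipple_tip"):
        r=finder.landmark_of(q,c)
        if r: obs.append((c,q,np.array(r[0]["location"]),r[0]["conf"])); print(obs[-1])
def res(f): return np.concatenate([pix(im[c],f+(0.02*nz if q=="nipple_tip" else 0))[0]-l for c,q,l,_ in obs])
s=least_squares(res,[.6,.147,.11],loss="soft_l1"); print("foot",s.x,"tip",s.x+.02*nz,res(s.x))
# head top points: height above
for c in im:
    C=np.load(c+"C.npy"); m=(C[...,2]>.1195)&(np.hypot(C[...,0]-.595,C[...,1]-.152)<.02); P=C[m]; print(c,len(P),P.mean(0),P.min(0),P.max(0))
```

```text
nz [-0.4934  0.0808  0.866 ]
top h along nz hist (array([  0,   0,   0,   0,   1,  10, 100, 167,  59,  59,  96, 490, 268,
        38,   0,  18,  46,   2,   0,   0,   0,   0,   0,   0,   0,   0,
         0,   0,   0]), array([-0.24 , -0.236, -0.232, -0.228, -0.224, -0.22 , -0.216, -0.212,
       -0.208, -0.204, -0.2  , -0.196, -0.192, -0.188, -0.184, -0.18 ,
       -0.176, -0.172, -0.168, -0.164, -0.16 , -0.156, -0.152, -0.148,
       -0.144, -0.14 , -0.136, -0.132, -0.128, -0.124]))
scene h along nz hist (array([  0,   0,  23,  44,  46,  56,  88, 187, 117, 109, 112, 272, 240,
        52,  11,   9,  33,   5,   0,   0,   0,   0,   0,   0,   0,   0,
         0,   0,   0]), array([-0.24 , -0.236, -0.232, -0.228, -0.224, -0.22 , -0.216, -0.212,
       -0.208, -0.204, -0.2  , -0.196, -0.192, -0.188, -0.184, -0.18 ,
       -0.176, -0.172, -0.168, -0.164, -0.16 , -0.156, -0.152, -0.148,
       -0.144, -0.14 , -0.136, -0.132, -0.128, -0.124]))
('top', 'nipple_foot', array([206.9, 201. ]), 0.59)
('top', 'nipple_tip', array([208.3, 195.4]), 0.6)
('scene', 'nipple_foot', array([168.6, 422.4]), 0.68)
('scene', 'nipple_tip', array([167. , 419.8]), 0.92)
foot [0.6103 0.1509 0.105 ] tip [0.6004 0.1525 0.1223] [-2.7876 -2.0582  0.1873  0.1933  7.3853 -0.8392 -1.6602 -0.3614]
top 66 [0.5995 0.1512 0.1253] [0.5926 0.144  0.1197] [0.6101 0.1588 0.1313]
scene 55 [0.6009 0.1508 0.1255] [0.5934 0.1443 0.1197] [0.6115 0.1601 0.1314]
```

Emit:
{"api": "play_rows", "payload": {"series": [[[0.05,-0.019,0,0.02,0],[0.1,-0.038,0,0.04,0],[0.15,-0.056,0,0.06,0],[0.2,-0.075,0,0.088,0],[0.25,-0.094,0,0.088,0],[0.3,-0.113,0,0.088,0],[0.35,-0.132,0,0.088,0],[0.4,-0.15,0,0.088,0],[0.43,-0.162,0,0.088,0],[0.447,-0.168,0,0.088,0],[0.447,-0.168,0,0.088,0]]]}}

```text
clock: 2.78
position: [0.5442, -0.3007, 0.2311]
tool_rot: [0.996, 0.088, -0.0, 0.0]
force: [-0.9, 0.2, -0.5]
opening: 0.0851
grip_force: 0.0
```

Run:
```python
from h import *
from scipy.spatial.transform import Rotation as R
np.set_printoptions(precision=4,suppress=True)
s=readout.observe(); print(s["clock"],s["position"],R.from_quat(s["tool_rot"]).as_matrix(),np.degrees(s["joint_pos"]))
im=cams.get_image("wrist"); C=cloud(im); cv2.imwrite("pics/w1.png",im["color"])
m=(C[...,2]>.181)&(C[...,2]<.2)&(np.hypot(C[...,0]-.545,C[...,1]+.3)<.05); P=C[m]
if len(P): 
  (cx,cy),r=cv2.minEnclosingCircle(P[:,:2].astype(np.float32)); print("wrist cap",len(P),cx,cy,r,np.median(P[:,2]))
# stand plate from saved clouds: restrict
for c in("top","scene"):
    C=np.load(c+"C.npy"); u=np.array([np.cos(.17),np.sin(.17)]); d=C[...,:2]-[.4705,-.3135]
    m=(abs(C[...,2]-.075)<.006)&(abs(d@u)<.135)&(abs(d@[-u[1],u[0]])<.055)
    print("stand",c,cv2.minAreaRect(C[m][:,:2].astype(np.float32)))
    # brown
    m=(C[...,2]>.12)&(np.hypot(C[...,0]-.65,C[...,1]+.21)<.06); P=C[m]; print("brown",P.mean(0),P.min(0),P.max(0))
# nipple triangulation from visual picks
A=[];b=[]
it=cams.get_image("top"); isc=cams.get_image("scene")
for im,rc in((it,(208.8,196.4)),(isc,(165.25,419.75))):
    o,d=ray(im,rc); d/=np.linalg.norm(d); M=np.eye(3)-np.outer(d,d); A.append(M); b.append(M@o)
print("head ctr",np.linalg.lstsq(np.vstack(A),np.hstack(b),rcond=None))
nz=np.array([-.4934,.0808,.866])
for c in("top","scene"):
    C=np.load(c+"C.npy"); m=(C@nz>-.180)&(C[...,2]>.1)&(np.hypot(C[...,0]-.6,C[...,1]-.15)<.025); P=C[m]; print(c,len(P),P.mean(0),(P@nz).mean(),P.min(0),P.max(0))
```

```text
2.775 [ 0.5442 -0.3007  0.2311] [[ 0.9845  0.1752 -0.0004]
 [ 0.1752 -0.9845 -0.0001]
 [-0.0005  0.     -1.    ]] [-28.9142  20.3674   0.6116  70.263   -0.0185 140.9979]
wrist cap 3820 0.544401228427887 -0.30050504207611084 0.021273065358400345 0.190001276978508
stand top ((0.4700911343097687, -0.31408271193504333), (0.23548907041549683, 0.08241862058639526), 9.908736228942871)
brown [ 0.6441 -0.2133  0.1636] [ 0.6255 -0.2359  0.1201] [ 0.6682 -0.1957  0.175 ]
stand scene ((0.46988099813461304, -0.3131435513496399), (0.2373737245798111, 0.08054564148187637), 9.613504409790039)
brown [ 0.6523 -0.2183  0.1608] [ 0.6261 -0.2361  0.12  ] [ 0.6683 -0.1948  0.1748]
head ctr (array([0.6004, 0.1515, 0.1231]), array([0.]), np.int32(3), array([1.4142, 1.3369, 0.4613]))
top 66 [0.5993 0.1514 0.1252] -0.17498599138554383 [0.5926 0.144  0.1186] [0.6058 0.1588 0.1313]
scene 47 [0.6001 0.1509 0.1263] -0.1745381863946282 [0.5934 0.1443 0.1197] [0.6058 0.1601 0.1314]
```

Emit:
{"api": "play_rows", "payload": {"series": [[[0,0,0.05,0,0],[0,0,0.09,0,0],[0,0,0.1,0,0],[0,0,0.1,0,0],[0,0,0.1,0,255],[0,0,0.1,0,255],[0,0,0.1,0,255],[0,0,0.1,0,255],[0,0,0.1,0,255],[0,0,0.1,0,255]]]}}

```text
clock: 4.18
position: [0.5448, -0.3014, 0.1329]
tool_rot: [0.996, 0.087, 0.001, 0.001]
force: [-0.4, 0.1, 6.4]
opening: 0.041
grip_force: 58.9
```

Emit:
{"api": "play_rows", "payload": {"series": [[[0,0,-0.03,0,255],[0,0,-0.062,0,255],[0,0,-0.064,0,255],[0,0,-0.064,0,255],[0.03,0,-0.064,0,255],[0.065,0,-0.064,0,255],[0.068,0,-0.064,0,255],[0.068,0,-0.05,0,255],[0.068,0,-0.045,0,255],[0.068,0,-0.045,0,255]]]}}

```text
clock: 5.42
position: [0.6093, -0.2891, 0.175]
tool_rot: [0.996, 0.087, -0.001, -0.001]
force: [-0.1, 0.8, -5.3]
opening: 0.0405
grip_force: 76.8
```

```bash
cat > fit.py <<'E'
from h import *
from scipy.optimize import least_squares
def gunfit(C,g,a0,tol=.03):
    """fit barrel cylinder (r=21mm) through grasp g, axis guess a0; returns point on axis nearest g, axis"""
    a0=np.array(a0)/np.linalg.norm(a0); d=C.reshape(-1,3)-g; t=d@a0; r=np.linalg.norm(d-t[:,None]*a0,axis=1)
    P=d[(t>-.075)&(t<.036)&(r<tol)]
    def res(v):
        a=a0+np.array([v[0],v[1],0]); a/=np.linalg.norm(a); p=P-np.array([v[2],v[3],0]); q=p-(p@a)[:,None]*a
        return np.linalg.norm(q,axis=1)-.021
    s=least_squares(res,[0,0,0,0],loss="soft_l1",f_scale=.002); a=a0+np.array([s.x[0],s.x[1],0]); a/=np.linalg.norm(a)
    return len(P),g+np.array([s.x[2],s.x[3],0]),a,np.median(abs(s.fun))
E
python3 - <<'E'
from fit import *
np.set_printoptions(precision=4,suppress=True)
s=readout.observe(); g=s["position"]+[0,0,.019]; print(s["clock"],s["position"],s["force"])
im=cams.get_image("scene"); cv2.imwrite("pics/s2.png",cv2.resize(im["color"][120:440,80:440],None,fx=1.6,fy=1.6))
C=cloud(im); n,p,a,e=gunfit(C,g,[0,0,1]); print(n,p,a,e)
print([(np.round(r["conf"],2),r["location"]) for r in finder.landmark_of("coupler_seat","scene")[:3]])
E
```

```text
5.425 [ 0.6093 -0.2891  0.175 ] [-0.1186  0.8215 -5.3382]
1658 [ 0.6087 -0.2887  0.194 ] [-0.0008 -0.0114  0.9999] 0.0004459234801154049
[(np.float64(0.53), [354.8, 279.8]), (np.float64(0.51), [350.8, 212.1]), (np.float64(0.46), [275.4, 230.2])]
```

Emit:
{"api": "play_rows", "payload": {"series": [[[-0.006,0,0,0,255],[-0.012,0,0,0,255],[-0.018,0,0,0,255],[-0.024,0,0,0,255],[-0.03,0,0,0,255],[-0.036,0,0,0,255]]]}}

```text
clock: 6.28
position: [0.5778, -0.2956, 0.1777]
tool_rot: [0.996, 0.088, 0.003, 0.0]
force: [2.4, -0.6, -4.9]
opening: 0.0402
grip_force: 76.0
```

Run:
```python
from fit import *
np.set_printoptions(precision=4,suppress=True)
s=readout.observe(); g=s["position"]+[0,0,.019]; print(s["clock"],s["position"],s["force"])
im=cams.get_image("scene"); cv2.imwrite("pics/s3.png",cv2.resize(im["color"][120:440,80:440],None,fx=1.6,fy=1.6))
C=cloud(im); n,p,a,e=gunfit(C,g,[-.2,-.035,.97]); print(n,p,a,e,np.degrees(np.arccos(a[2])))
```

```text
6.275 [ 0.5778 -0.2956  0.1777] [ 2.3523 -0.5937 -4.9376]
2345 [ 0.5789 -0.2949  0.1967] [-0.1721 -0.0388  0.9843] 0.0005097449933863345 10.161349184234387
```

View pics/s3.png

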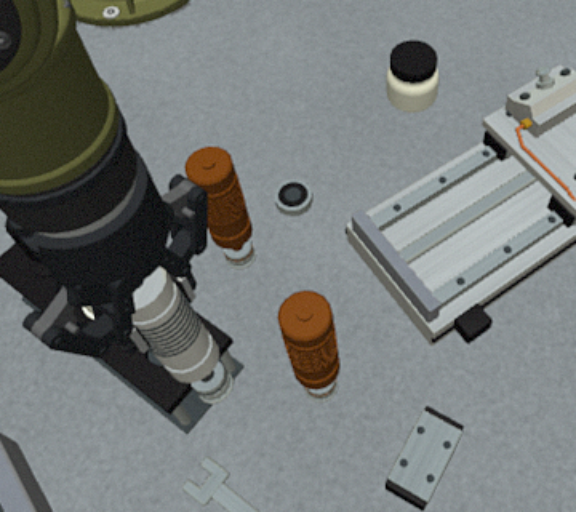

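Emit:
{"api": "play_rows", "payload": {"series": [[[-0.007,0,0.001,0,255],[-0.014,0,0.003,0,255],[-0.021,0,0.005,0,255],[-0.028,0,0.007,0,255],[-0.035,0,0.009,0,255],[-0.041,0,0.011,0,255],[-0.041,0,0.011,0,255]]]}}

```text
clock: 7.2
position: [0.5344, -0.3029, 0.1653]
tool_rot: [0.996, 0.087, -0.0, 0.0]
force: [3.5, -0.6, -2.0]
opening: 0.0407
grip_force: 79.9
```

Run:
```python
from fit import *
np.set_printoptions(precision=4,suppress=True)
s=readout.observe(); g=s["position"]+[0,0,.019]; print(s["clock"],s["position"],s["force"])
im=cams.get_image("scene")
C=cloud(im); n,p,a,e=gunfit(C,g,[-.45,-.08,.87]); print(n,p,a,e,np.degrees(np.arccos(a[2])),np.degrees(np.arctan2(a[1],a[0])))
```

```text
7.2 [ 0.5344 -0.3029  0.1653] [ 3.5262 -0.5628 -1.9636]
2926 [ 0.5398 -0.3013  0.1843] [-0.4913 -0.0892  0.8664] 0.000562620908650063 29.957251737962967 -169.71506501902135
```

Emit:
{"api": "play_rows", "payload": {"series": [[[0.015,0,-0.02,0,255],[0.03,0,-0.06,0,255],[0.04,0,-0.1,0,255],[0.045,-0.05,-0.13,0.03,255],[0.045,-0.105,-0.13,0.09,255],[0.05,-0.16,-0.13,0.15,255],[0.05,-0.22,-0.13,0.21,255],[0.055,-0.28,-0.13,0.27,255],[0.06,-0.34,-0.13,0.342,255],[0.0615,-0.4,-0.13,0.342,255],[0.0615,-0.45,-0.13,0.342,255],[0.0615,-0.4645,-0.13,0.342,255]]]}}

```text
clock: 8.75
position: [0.5105, -0.0231, 0.2952]
tool_rot: [0.999, -0.04, -0.0, -0.027]
force: [-0.1, -0.5, -5.5]
opening: 0.0406
grip_force: 79.3
```

Emit:
{"api": "play_rows", "payload": {"series": [[[0,0,0,0,255],[0,0,0,0,255]]]}}

```text
clock: 9.0
position: [0.5114, -0.0225, 0.2955]
tool_rot: [0.999, -0.039, 0.0, -0.027]
force: [-0.1, -0.2, -5.5]
opening: 0.0409
grip_force: 79.3
```

Run:
```python
from fit import *
from scipy.spatial.transform import Rotation as R
np.set_printoptions(precision=4,suppress=True)
s=readout.observe(); g=s["position"]+[0,0,.019]; print(s["clock"],s["position"],s["force"]); print(R.from_quat(s["tool_rot"]).as_matrix()[:2,:2])
for c in("scene","top","wrist"):
    im=cams.get_image(c); C=cloud(im); np.save(c+"C2.npy",C)
    if c!="top": cv2.imwrite(f"pics/{c}4.png",im["color"])
    try:
        n,p,a,e=gunfit(C,g+[.005,0,0],[-.4934,.0808,.866]); print(c,n,p,a,e,np.degrees(np.arccos(a[2])),np.degrees(np.arctan2(a[1],a[0])))
        d=C.reshape(-1,3)-p; t=d@a; r=np.linalg.norm(d-t[:,None]*a,axis=1); k=r<.024
        print("t range",np.percentile(t[k&(t>-.15)&(t<.06)],[.5,2,98,99.5]), np.histogram(t[k],bins=np.arange(-.15,.06,.01)))
    except Exception as ex: print(c,ex)
    print([(q,np.round(r["conf"],2),np.round(r["location"],1)) for q in("coupler_seat","nipple_tip","nipple_foot") for r in finder.landmark_of(q,c)[:2]])
```

```text
9.0 [ 0.5114 -0.0225  0.2955] [-0.1199 -0.1631 -5.4858]
[[ 0.9969 -0.0782]
 [-0.0782 -0.9954]]
scene 3051 [ 0.5169 -0.0229  0.3145] [-0.4816 -0.0034  0.8764] 0.0006703135569294978 28.788168562965186 -179.59245116743054
t range [-0.1284 -0.1261  0.0371  0.0379] (array([  0,   0, 150, 151, 183,  62,  45, 166, 233, 241, 249, 251, 260,
       280, 275, 262, 272, 220, 214,   1]), array([-0.15, -0.14, -0.13, -0.12, -0.11, -0.1 , -0.09, -0.08, -0.07,
       -0.06, -0.05, -0.04, -0.03, -0.02, -0.01,  0.  ,  0.01,  0.02,
        0.03,  0.04,  0.05]))
[('coupler_seat', np.float64(0.82), array([174.4, 337.5])), ('coupler_seat', np.float64(0.62), array([277.8, 228.2])), ('nipple_tip', np.float64(0.63), array([149.8, 327. ])), ('nipple_tip', np.float64(0.56), array([164.5, 420.8])), ('nipple_foot', np.float64(0.75), array([172.3, 421.9]))]
top 0 [ 0.5164 -0.0225  0.3145] [-0.4934  0.0808  0.866 ] nan 29.999348278172263 170.6997001484091
top index -1 is out of bounds for axis 0 with size 0
[('coupler_seat', np.float64(0.49), array([192.4, 407. ]))]
wrist 24638 [ 0.516  -0.0226  0.3145] [-0.4894 -0.      0.8721] 0.0004661573573743142 29.298539822650604 -179.99751843997984
t range [-0.1288 -0.1199  0.0365  0.037 ] (array([   0,   32,  482,  389,  861,    8,    1,  706, 1088,  830, 1160,
       1340, 1477, 1857, 2336, 2653, 3255, 3438, 4216,    0]), array([-0.15, -0.14, -0.13, -0.12, -0.11, -0.1 , -0.09, -0.08, -0.07,
       -0.06, -0.05, -0.04, -0.03, -0.02, -0.01,  0.  ,  0.01,  0.02,
        0.03,  0.04,  0.05]))
[('coupler_seat', np.float64(0.74), array([ 50.4, 496.6])), ('coupler_seat', np.float64(0.74), array([209.8, 387.9])), ('nipple_tip', np.float64(0.67), array([125.6, 128.9])), ('nipple_tip', np.float64(0.31), array([210.9, 385.8])), ('nipple_foot', np.float64(0.58), array([117.3, 138. ]))]
  return _methods._mean(a, axis=axis, dtype=dtype,
  ret = ret.dtype.type(ret / rcount)
```

View pics/scene4.png

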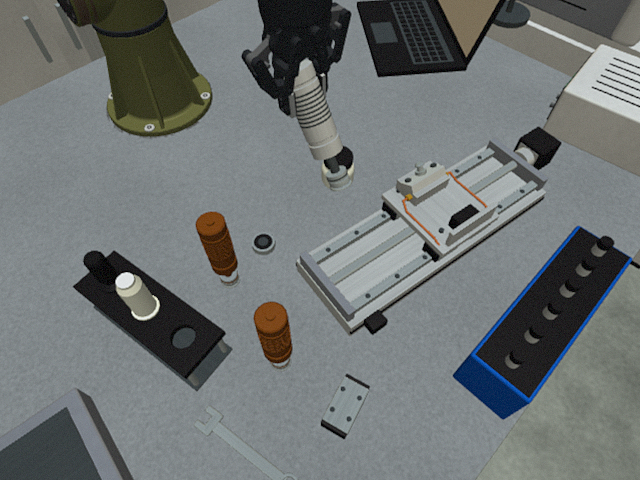

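View pics/wrist4.png

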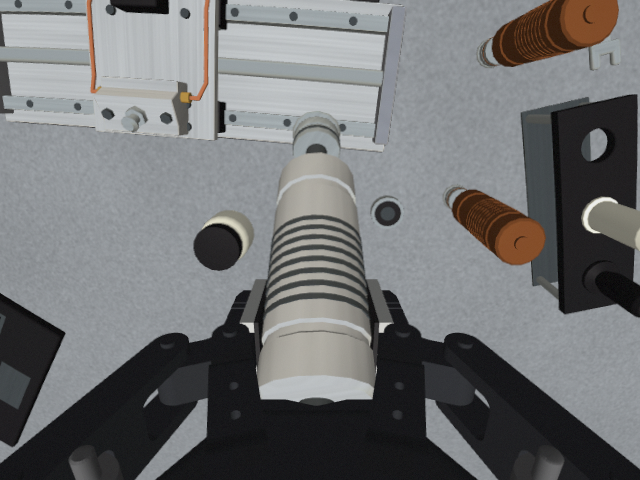

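Run:
```python
from h import *
from scipy.spatial.transform import Rotation as R
np.set_printoptions(precision=4,suppress=True)
s=readout.observe(); print(s["position"],np.degrees(s["joint_pos"]),s["tau"],s["torque"]); print(R.from_quat(s["tool_rot"]).as_matrix())
```

```text
[ 0.5112 -0.0222  0.2954] [ -4.508    7.4041  -7.755   74.9808   3.1296 179.9426] [  0.0012 -45.7025  37.0181  -0.0966   0.3283  -0.007 ] [-0.099   0.1478 -0.0116]
[[ 0.997  -0.0776  0.0019]
 [-0.0776 -0.9955  0.0546]
 [-0.0024 -0.0546 -0.9985]]
```

Emit:
{"api": "play_rows", "payload": {"series": [[[0,-0.03,0,0,255],[0,-0.06,0,0,255],[0,-0.06,0,0,255]]]}}

```text
clock: 9.98
position: [0.515, 0.0094, 0.2989]
tool_rot: [0.999, -0.016, -0.001, -0.041]
force: [0.3, -0.4, -6.3]
opening: 0.0407
grip_force: 79.2
```

Run:
```python
from h import *
from scipy.spatial.transform import Rotation as R
np.set_printoptions(precision=4,suppress=True)
s=readout.observe(); print(s["position"],np.degrees(s["joint_pos"]),s["tau"],s["torque"]); print(R.from_quat(s["tool_rot"]).as_matrix())
```

```text
[0.515  0.0094 0.2989] [ -1.9372   7.715   -7.0204  75.4141   4.648  179.9444] [  0.4675 -46.1081  37.1282  -0.0806   0.7232  -0.0175] [-0.1766  0.1312  0.0069]
[[ 0.9995 -0.0329  0.0001]
 [-0.0328 -0.9962  0.0811]
 [-0.0025 -0.081  -0.9967]]
```

Emit:
{"api": "play_rows", "payload": {"series": [[[0,0,0,-0.18,255],[0,0,0,-0.36,255],[0,0,0,-0.54,255],[0,0,0,-0.72,255],[0,0,0,-0.9,255],[0,0,0,-1.08,255],[0,0,0,-1.26,255],[0,0,0,-1.44,255],[0,0,0,-1.62,255],[0,0,0,-1.8,255],[0,0,0,-1.98,255],[0,0,0,-2.16,255]]]}}

```text
clock: 11.48
position: [0.5148, 0.0081, 0.2987]
tool_rot: [0.484, 0.874, 0.035, -0.019]
force: [0.3, 0.7, -5.7]
opening: 0.0406
grip_force: 79.2
```

Run:
```python
from h import *
from scipy.spatial.transform import Rotation as R
np.set_printoptions(precision=4,suppress=True)
s=readout.observe(); print(s["position"],np.degrees(s["joint_pos"])); print(R.from_quat(s["tool_rot"]).as_matrix())
```

```text
[0.5148 0.0081 0.2987] [-2.043   7.7058 -7.0484 75.4027  4.5852 55.8443]
[[-0.5315  0.8471  0.0001]
 [ 0.8444  0.5298  0.08  ]
 [ 0.0677  0.0426 -0.9968]]
```

Emit:
{"api": "play_rows", "payload": {"series": [[[0.012,0.006,0,-0.18,255],[0.024,0.013,0,-0.36,255],[0.036,0.019,0,-0.54,255],[0.048,0.026,0,-0.72,255],[0.06,0.032,0,-0.9,255],[0.072,0.039,0,-1.08,255],[0.084,0.045,0,-1.26,255],[0.096,0.052,0,-1.44,255],[0.108,0.058,0,-1.62,255],[0.12,0.065,0,-1.8,255],[0.132,0.072,0,-1.98,255],[0.139,0.075,0,-2.16,255]]]}}

```text
clock: 12.98
position: [0.5054, 0.1661, 0.3115]
tool_rot: [-0.543, 0.838, 0.034, 0.022]
force: [-0.6, -0.0, -5.5]
opening: 0.0408
grip_force: 79.2
```

Emit:
{"api": "play_rows", "payload": {"series": [[[0,0,0,-0.18,255],[0,0,0,-0.36,255],[0,0,0,-0.54,255],[0,0,0,-0.72,255],[0,0,0,-0.9,255],[0,0,0,-1.08,255],[0,0,0.01,-1.26,255],[0,0,0.02,-1.44,255],[0,0,0.03,-1.62,255],[0,0,0.04,-1.69,255],[0,0,0.04,-1.69,255]]]}}

```text
clock: 14.35
position: [0.5047, 0.1685, 0.2707]
tool_rot: [0.987, -0.154, -0.007, -0.039]
force: [-0.4, -0.9, -5.2]
opening: 0.0404
grip_force: 79.1
```

```bash
cat > m.py <<'E'
from fit import *
from scipy.spatial.transform import Rotation as R
import sys
np.set_printoptions(precision=4,suppress=True)
nz=np.array([-.4934,.0808,.866]); tip=np.array([.599,.1515,.126])
s=readout.observe(); T=R.from_quat(s["tool_rot"]).as_matrix(); zt=T[:,2]; g=s["position"]-zt*.0285
print(s["clock"],s["position"],s["force"],np.degrees(s["joint_pos"])); print(T); print("nz in tool",nz@T)
for c in("scene","wrist"):
    im=cams.get_image(c); C=cloud(im); np.save(c+"C3.npy",C); cv2.imwrite(f"pics/{c}_{s['clock']:.2f}.png",im["color"])
    n,p,a,e=gunfit(C,g,nz); b=g-p; p=p+a*(b@a)
    d=C.reshape(-1,3)-p; t=d@a; r=np.linalg.norm(d-t[:,None]*a,axis=1); top=np.percentile(t[(r<.019)&(t>.01)&(t<.045)],[90,97,99.5])
    print(c,n,p-g,"a",a,e,"a in tool",a@T,"ang to nz",np.degrees(np.arccos(a@nz)),"top",top)
    seat=p+a*(top[1]-.155); d=(seat-tip); h=d@nz; lat=d-h*nz
    print(" seat",seat,"along nz",h,"lat world",lat,"lat tool",lat@T)
    print([(q,np.round(r["conf"],2),np.round(r["location"],1)) for q in("coupler_seat","nipple_tip","nipple_foot") for r in finder.landmark_of(q,c)[:2]], "pred seat px",pix(im,seat),"tip px",pix(im,tip))
E
python3 m.py
```

```text
14.35 [0.5047 0.1685 0.2707] [-0.3792 -0.8735 -5.1514] [  15.6998    8.8001   -9.3863   70.6718    4.4402 -146.5602]
[[ 0.9527 -0.304  -0.0018]
 [-0.3029 -0.9497  0.0799]
 [-0.026  -0.0756 -0.9968]]
nz in tool [-0.5171  0.0078 -0.8559]
scene 2268 [0.0003 0.0002 0.0001] a [-0.4572  0.0599  0.8874] 0.0008912447008520893 a in tool [-0.4768  0.0151 -0.8789] ang to nz 2.735647943853014 top [0.026  0.0262 0.0372]
 seat [0.5639 0.1587 0.1849] along nz 0.06892340494397631 lat world [-0.0011  0.0016 -0.0008] lat tool [-0.0015 -0.0012  0.0009]
[('coupler_seat', np.float64(0.77), array([278.8, 228.5])), ('coupler_seat', np.float64(0.59), array([124.3, 410.7])), ('nipple_foot', np.float64(0.88), array([167.6, 422.2])), ('nipple_foot', np.float64(0.27), array([323.4, 161.8]))] pred seat px [[123.9918 411.0054]] tip px [[163.679  418.8181]]
wrist 24777 [0.0008 0.0009 0.0003] a [-0.4737  0.0804  0.877 ] 0.0005004644123465449 a in tool [-0.4984  0.0014 -0.8669] ang to nz 1.3826308834067775 top [0.0272 0.0283 0.029 ]
 seat [0.5655 0.1569 0.1883] along nz 0.07095920098102995 lat world [ 0.0015 -0.0004  0.0009] lat tool [ 0.0015 -0.0002 -0.0009]
[('coupler_seat', np.float64(0.76), array([143.2, 314.7])), ('nipple_tip', np.float64(0.75), array([ 93.2, 316.5])), ('nipple_foot', np.float64(0.86), array([ 83. , 313.9])), ('nipple_foot', np.float64(0.74), array([145.6, 563.6]))] pred seat px [[143.2992 316.3851]] tip px [[ 91.5865 316.0332]]
```

Emit:
{"api": "play_rows", "payload": {"series": [[[0.009,0,0.015,0.008,255],[0.018,0,0.03,0.008,255],[0.0269,0,0.0445,0.008,255],[0.0269,0,0.0445,0.008,255],[0.0269,0,0.0445,0.008,255]]]}}

```text
clock: 15.38
position: [0.5309, 0.164, 0.2264]
tool_rot: [0.987, -0.157, -0.007, -0.04]
force: [-0.0, 0.1, -5.6]
opening: 0.0405
grip_force: 79.2
```

```bash
python3 m.py; ls -t pics | head -2; f=$(ls -t pics/wrist_* | head -1); g=$(ls -t pics/scene_*|head -1); python3 - $f $g <<'E'
import cv2,sys,numpy as np
a=cv2.imread(sys.argv[1])[20:200,230:400]; b=cv2.imread(sys.argv[2])[80:220,340:480]
r=lambda x:cv2.resize(x,(390,390*x.shape[0]//x.shape[1]),interpolation=cv2.INTER_CUBIC)
a,b=r(a),r(b); h=max(a.shape[0],b.shape[0]); p=lambda x:cv2.copyMakeBorder(x,0,h-x.shape[0],0,4,0)
cv2.imwrite("pics/c9.png",np.hstack([p(a),p(b)]))
E
```

```text
15.375 [0.5309 0.164  0.2264] [-0.009   0.1458 -5.5792] [  14.495    12.2868  -10.9312   65.6617    4.4839 -147.3323]
[[ 0.9503 -0.3112 -0.0007]
 [-0.3101 -0.9473  0.0806]
 [-0.0257 -0.0764 -0.9967]]
nz in tool [-0.5162  0.0109 -0.8563]
scene 2023 [0.0001 0.0004 0.    ] a [-0.4626  0.0656  0.8842] 0.0008592950411596134 a in tool [-0.4827  0.0143 -0.8757] ang to nz 2.280262863163746 top [0.0271 0.0273 0.0274]
 seat [0.59   0.1537 0.1418] along nz 0.018330257690110922 lat world [ 0.0001  0.0007 -0.    ] lat tool [-0.0002 -0.0007  0.0001]
[('coupler_seat', np.float64(0.74), array([358.4, 279.3])), ('coupler_seat', np.float64(0.72), array([155.3, 417.4])), ('nipple_tip', np.float64(0.84), array([161.3, 418. ])), ('nipple_foot', np.float64(0.87), array([169.3, 421.5])), ('nipple_foot', np.float64(0.45), array([245.1, 261.9]))] pred seat px [[153.4189 417.104 ]] tip px [[163.679  418.8181]]
wrist 24822 [ 0.0001  0.0009 -0.0001] a [-0.4726  0.0839  0.8773] 0.0005023953154176392 a in tool [-0.4977  0.0006 -0.8673] ang to nz 1.4518403177138213 top [0.027  0.0281 0.0287]
 seat [0.5909 0.152  0.1434] along nz 0.019057734085190407 lat world [ 0.0013 -0.0011  0.0009] lat tool [ 0.0016  0.0005 -0.0009]
[('coupler_seat', np.float64(0.81), array([142.3, 315.6])), ('nipple_foot', np.float64(0.93), array([119.4, 313. ]))] pred seat px [[143.262  316.4256]] tip px [[128.9625 315.3433]]
wrist_15.38.png
scene_15.38.png
```

View pics/c9.png

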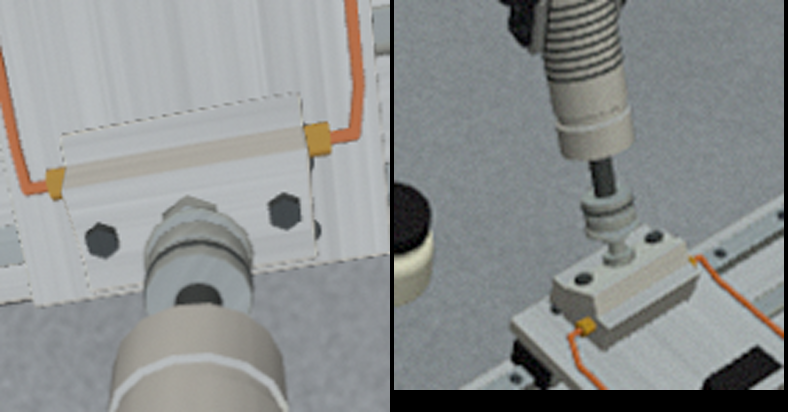

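Emit:
{"api": "play_rows", "payload": {"series": [[[-0.0004,-0.001,0.0005,0.004,255],[0.001,-0.001,0.003,0.004,255],[0.0027,-0.001,0.0058,0.004,255],[0.0044,-0.001,0.0086,0.004,255],[0.0044,-0.001,0.0086,0.004,255]]]}}

```text
clock: 16.4
position: [0.535, 0.1646, 0.2176]
tool_rot: [0.986, -0.159, -0.007, -0.04]
force: [-2.9, 2.4, -3.1]
opening: 0.0406
grip_force: 79.3
```

```bash
python3 m.py
```

```text
16.4 [0.535  0.1646 0.2176] [-2.8604  2.4303 -3.0779] [  14.4183   12.9837  -11.2109   64.7093    4.5455 -147.2022]
[[ 0.9492 -0.3146 -0.0013]
 [-0.3135 -0.9461  0.0815]
 [-0.0268 -0.077  -0.9967]]
nz in tool [-0.5169  0.0121 -0.8559]
scene 1970 [0.0001 0.0004 0.    ] a [-0.4612  0.0629  0.8851] 0.0008483507220155978 a in tool [-0.4813  0.0175 -0.8764] ang to nz 2.4253064144799397 top [0.0272 0.0274 0.0274]
 seat [0.594  0.1547 0.1331] along nz 0.008857645695825209 lat world [-0.0007  0.0025 -0.0006] lat tool [-0.0014 -0.0021  0.0008]
[('coupler_seat', np.float64(0.73), array([161.1, 418.4])), ('coupler_seat', np.float64(0.61), array([357.9, 278. ])), ('nipple_tip', np.float64(0.95), array([162.7, 420.7])), ('nipple_tip', np.float64(0.27), array([325.9, 163.6])), ('nipple_foot', np.float64(0.94), array([170.6, 421.9]))] pred seat px [[158.1313 418.3889]] tip px [[163.679  418.8181]]
wrist 24772 [-0.0003  0.0009 -0.0002] a [-0.4679  0.0835  0.8798] 0.0005014300898459872 a in tool [-0.494   0.0005 -0.8695] ang to nz 1.7372782807332023 top [0.0267 0.0279 0.0286]
 seat [0.5943 0.1526 0.1339] along nz 0.009304263087083266 lat world [-0.0001  0.0003 -0.0001] lat tool [-0.0002 -0.0003  0.0001]
[('coupler_seat', np.float64(0.7), array([141.7, 314.7])), ('nipple_foot', np.float64(0.69), array([123.8, 313.7]))] pred seat px [[143.9544 316.2827]] tip px [[135.1798 316.5304]]
```

Emit:
{"api": "play_rows", "payload": {"series": [[[-0.0008,0.0004,0.0005,-0.012,255],[-0.0015,0.0008,0.0009,-0.023,255],[-0.0005,0.0008,0.0026,-0.023,255],[0.0006,0.0008,0.0043,-0.023,255],[0.0006,0.0008,0.0043,-0.023,255]]]}}

```text
clock: 17.42
position: [0.5363, 0.1632, 0.2125]
tool_rot: [0.988, -0.148, -0.006, -0.039]
force: [3.2, 1.7, -11.4]
opening: 0.0408
grip_force: 79.2
```

```bash
python3 m.py | grep -v "\[('"
```

```text
17.425 [0.5363 0.1632 0.2125] [  3.1535   1.6614 -11.393 ] [  14.3227   13.1778  -11.6268   64.0537    4.4085 -148.5804]
[[ 0.956  -0.2932  0.0002]
 [-0.2923 -0.953   0.0794]
 [-0.0231 -0.076  -0.9968]]
nz in tool [-0.5153  0.0019 -0.857 ]
scene 1924 [0.0002 0.0006 0.0001] a [-0.4653  0.0609  0.883 ] 0.0008401259255835427 a in tool [-0.483   0.0113 -0.8755] ang to nz 2.2531651599745266 top [0.027  0.027  0.0272]
 seat [0.5961 0.1537 0.128 ] along nz 0.003375250367897815 lat world [-0.0013  0.0019 -0.0009] lat tool [-0.0018 -0.0014  0.0011]
wrist 24875 [-0.0006  0.0009 -0.0004] a [-0.4754  0.0756  0.8765] 0.0005058518864550395 a in tool [-0.4968  0.0008 -0.8679] ang to nz 1.3254493996196093 top [0.0267 0.0278 0.0285]
 seat [0.5962 0.1522 0.1291] along nz 0.004084103741807063 lat world [-0.0008  0.0004 -0.0005] lat tool [-0.0009 -0.0001  0.0005]
```

Emit:
{"api": "play_rows", "payload": {"series": [[[0.0003,-0.0002,0.002,0,255],[0.0008,-0.0004,0.004,0,255],[0.0013,-0.0004,0.0062,0,255],[0.0018,-0.0004,0.0083,0,255],[0.0018,-0.0004,0.0083,0,255]]]}}

```text
clock: 18.45
position: [0.5372, 0.164, 0.2072]
tool_rot: [0.988, -0.148, -0.006, -0.04]
force: [-6.1, -1.5, 8.2]
opening: 0.0404
grip_force: 80.7
```

```bash
python3 m.py | grep -v "\[('"
```

```text
18.45 [0.5372 0.164  0.2072] [-6.1285 -1.4834  8.1569] [  14.3469   13.4002  -12.0519   63.3523    4.4667 -148.5543]
[[ 0.956  -0.2932  0.0009]
 [-0.2923 -0.9529  0.0806]
 [-0.0228 -0.0773 -0.9967]]
nz in tool [-0.5151  0.0007 -0.8571]
scene 1891 [0.0001 0.0005 0.    ] a [-0.4698  0.0612  0.8807] 0.0008374895544707821 a in tool [-0.4871  0.0113 -0.8733] ang to nz 2.007592492510637 top [0.0271 0.0273 0.0275]
 seat [0.5973 0.1544 0.1232] along nz -0.0013497603056708129 lat world [-0.0024  0.003  -0.0016] lat tool [-0.0031 -0.002   0.0019]
wrist 24899 [-0.0004  0.0008 -0.0003] a [-0.4792  0.0781  0.8742] 0.0004961703035380877 a in tool [-0.5009 -0.0015 -0.8655] ang to nz 1.0684704311771491 top [0.0265 0.0276 0.0282]
 seat [0.5978 0.1526 0.1239] along nz -0.0011337552503725772 lat world [-0.0017  0.0012 -0.0011] lat tool [-0.002  -0.0005  0.0012]
```

Emit:
{"api": "play_rows", "payload": {"series": [[[0.0002,0.0002,0.0016,0,255],[0.0004,0.0003,0.0032,0,255],[0.0007,0.0003,0.0048,0,255],[0.001,0.0003,0.0064,0,255],[0.001,0.0003,0.0064,0,255]]]}}

```text
clock: 19.48
position: [0.539, 0.164, 0.2017]
tool_rot: [0.988, -0.148, -0.005, -0.04]
force: [-6.2, -2.2, 11.6]
opening: 0.0411
grip_force: 80.8
```

```bash
cat >> m.py <<'E'
    # sleeve: median radius profile, gun z
    d=C.reshape(-1,3)-p; t=d@a-top[1]+.115; r=np.linalg.norm(d-(d@a)[:,None]*a,axis=1)
    print(" prof",[(int(z*1e3),int((m:=(t>z)&(t<z+.002)&(r<.026)).sum()),round(float(np.median(r[m])*1e3),1) if m.any() else 0) for z in np.arange(-.056,.006,.002)])
E
python3 m.py | grep -v "\[('"
python3 - <<'E'
E
```

```text
19.475 [0.539  0.164  0.2017] [-6.153  -2.2141 11.622 ] [  14.3137   13.6443  -12.4772   62.5645    4.4476 -148.582 ]
[[ 0.9561 -0.2931  0.003 ]
 [-0.2924 -0.9529  0.0808]
 [-0.0208 -0.0781 -0.9967]]
nz in tool [-0.5134 -0.     -0.8581]
scene 1865 [0.0001 0.0004 0.    ] a [-0.4772  0.061   0.8767] 0.0008541555009592 a in tool [-0.4923  0.0133 -0.8703] ang to nz 1.6612197207245216 top [0.027  0.0271 0.0272]
 seat [0.6    0.1543 0.1181] along nz -0.007164851621072527 lat world [-0.0025  0.0034 -0.0017] lat tool [-0.0033 -0.0024  0.002 ]
 prof [(-56, 19, 22.7), (-54, 21, 21.9), (-52, 134, 18.5), (-49, 46, 18.0), (-47, 20, 20.9), (-45, 1, 13.5), (-43, 20, 16.4), (-41, 23, 16.1), (-39, 23, 15.8), (-37, 16, 15.4), (-35, 20, 15.5), (-33, 19, 15.5), (-31, 25, 15.0), (-29, 16, 15.1), (-27, 24, 16.0), (-25, 14, 15.9), (-23, 29, 15.7), (-21, 73, 11.3), (-19, 8, 8.0), (-17, 8, 7.9), (-15, 12, 7.7), (-13, 9, 6.9), (-11, 10, 7.0), (-9, 10, 7.0), (-7, 4, 6.7), (-5, 1, 9.4), (-3, 0, 0), (-1, 1, 19.6), (0, 27, 21.1), (2, 27, 21.5), (4, 36, 21.5)]
wrist 24931 [-0.0004  0.0008 -0.0003] a [-0.4855  0.0793  0.8706] 0.0004953366409008557 a in tool [-0.5055 -0.0012 -0.8628] ang to nz 0.718046749397183 top [0.0265 0.0275 0.0281]
 seat [0.6003 0.1524 0.1188] along nz -0.006825838684668853 lat world [-0.002   0.0015 -0.0013] lat tool [-0.0023 -0.0007  0.0014]
 prof [(-56, 85, 21.2), (-54, 930, 19.4), (-52, 978, 19.8), (-49, 131, 24.4), (-47, 35, 24.7), (-45, 29, 14.8), (-43, 165, 14.7), (-41, 120, 14.0), (-39, 61, 13.9), (-37, 82, 14.1), (-35, 88, 14.0), (-33, 104, 13.7), (-31, 40, 14.0), (-29, 55, 14.3), (-27, 138, 14.3), (-25, 89, 14.0), (-23, 447, 12.0), (-21, 110, 11.8), (-19, 0, 0), (-17, 0, 0), (-15, 0, 0), (-13, 0, 0), (-11, 0, 0), (-9, 0, 0), (-7, 0, 0), (-5, 0, 0), (-3, 5, 19.9), (-1, 122, 20.4), (0, 165, 20.5), (2, 169, 20.6), (4, 174, 20.5)]
```

Emit:
{"api": "play_rows", "payload": {"series": [[[0.0004,0.0003,0.0013,0,255],[0.0008,0.0005,0.0026,0,255],[0.0012,0.0005,0.0039,0,255],[0.0012,0.0005,0.0039,0,255],[0.0012,0.0005,0.0039,0,255]]]}}

```text
clock: 20.5
position: [0.5405, 0.1638, 0.1984]
tool_rot: [0.988, -0.148, -0.004, -0.041]
force: [-6.4, -1.2, 13.0]
opening: 0.0406
grip_force: 81.0
```

```bash
python3 m.py | grep -v "\[('"; f=$(ls -t pics/wrist_* | head -1); g=$(ls -t pics/scene_*|head -1); python3 - $f $g <<'E'
import cv2,sys,numpy as np
a=cv2.imread(sys.argv[1])[20:200,230:400]; b=cv2.imread(sys.argv[2])[80:220,340:480]
r=lambda x:cv2.resize(x,(390,390*x.shape[0]//x.shape[1]),interpolation=cv2.INTER_CUBIC)
a,b=r(a),r(b); h=max(a.shape[0],b.shape[0]); p=lambda x:cv2.copyMakeBorder(x,0,h-x.shape[0],0,4,0)
cv2.imwrite("pics/c10.png",np.hstack([p(a),p(b)]))
E
```

```text
20.5 [0.5405 0.1638 0.1984] [-6.3713 -1.2385 13.0292] [  14.2417   13.828   -12.6795   62.1018    4.465  -148.6625]
[[ 0.9561 -0.2929  0.0043]
 [-0.2923 -0.9529  0.0814]
 [-0.0197 -0.0791 -0.9967]]
nz in tool [-0.5125 -0.001  -0.8587]
scene 1844 [0.0001 0.0006 0.    ] a [-0.4774  0.0631  0.8764] 0.0008707304547440082 a in tool [-0.4923  0.0104 -0.8704] ang to nz 1.566339585352852 top [0.0273 0.0274 0.0275]
 seat [0.6014 0.1539 0.115 ] along nz -0.010482829267032215 lat world [-0.0028  0.0033 -0.0019] lat tool [-0.0036 -0.0022  0.0021]
 prof [(-56, 15, 22.3), (-54, 18, 21.9), (-52, 21, 22.4), (-49, 38, 20.7), (-47, 131, 18.7), (-45, 30, 19.6), (-43, 13, 18.7), (-41, 3, 15.7), (-39, 24, 16.5), (-37, 28, 15.9), (-35, 17, 15.6), (-33, 17, 16.3), (-31, 21, 15.8), (-29, 23, 15.6), (-27, 21, 15.2), (-25, 21, 15.5), (-23, 22, 16.0), (-21, 17, 15.4), (-19, 50, 13.9), (-17, 45, 11.3), (-15, 10, 7.5), (-13, 9, 6.7), (-11, 11, 7.1), (-9, 7, 7.4), (-7, 5, 7.6), (-5, 0, 0), (-3, 0, 0), (-1, 5, 20.8), (0, 26, 21.3), (2, 34, 21.4), (4, 30, 21.1)]
wrist 24954 [-0.0005  0.0008 -0.0004] a [-0.4879  0.0793  0.8693] 0.0004879852456068888 a in tool [-0.5068 -0.0014 -0.8621] ang to nz 0.6157264873376349 top [0.0264 0.0273 0.028 ]
 seat [0.6022 0.1521 0.1155] along nz -0.01064023583936753 lat world [-0.0021  0.0015 -0.0013] lat tool [-0.0024 -0.0007  0.0014]
 prof [(-56, 98, 20.6), (-54, 89, 21.2), (-52, 99, 20.8), (-49, 1213, 19.4), (-47, 725, 20.1), (-45, 150, 24.2), (-43, 18, 25.2), (-41, 40, 14.8), (-39, 186, 14.7), (-37, 110, 14.0), (-35, 70, 13.9), (-33, 76, 14.0), (-31, 102, 14.0), (-29, 93, 13.7), (-27, 44, 14.0), (-25, 72, 14.4), (-23, 137, 14.3), (-21, 95, 14.1), (-19, 344, 12.7), (-17, 36, 12.7), (-15, 0, 0), (-13, 0, 0), (-11, 0, 0), (-9, 0, 0), (-7, 0, 0), (-5, 0, 0), (-3, 3, 20.0), (-1, 117, 20.4), (0, 164, 20.5), (2, 171, 20.5), (4, 168, 20.5)]
```

View pics/c10.png

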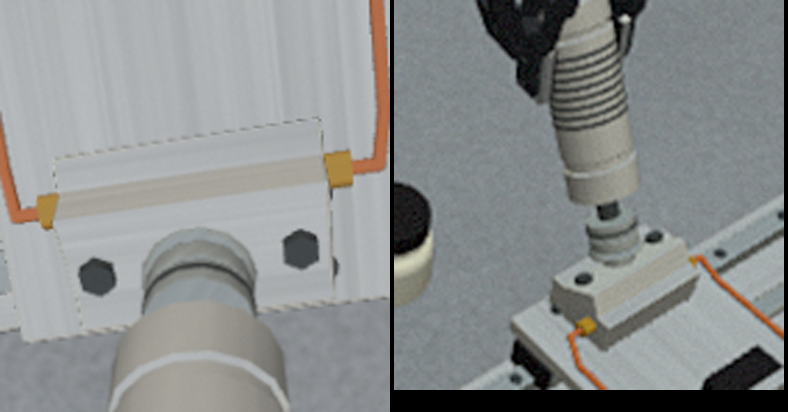

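Emit:
{"api": "play_rows", "payload": {"series": [[[0.0004,0.0002,0.0007,0,255],[0.0004,0.0002,0.0007,0,255],[0.0004,0.0002,0.0007,0,255],[0.0004,0.0002,0.0007,0,255]]]}}

```text
clock: 21.4
position: [0.5408, 0.1636, 0.1978]
tool_rot: [0.988, -0.148, -0.004, -0.041]
force: [-6.0, -0.3, 13.1]
opening: 0.0411
grip_force: 81.0
```

```bash
python3 m.py | grep -v "\[('" | cut -c1-700
```

```text
21.4 [0.5408 0.1636 0.1978] [-6.0214 -0.269  13.0526] [  14.2127   13.8764  -12.7098   62.0239    4.4812 -148.6972]
[[ 0.9562 -0.2928  0.0043]
 [-0.2922 -0.9529  0.0817]
 [-0.0199 -0.0793 -0.9966]]
nz in tool [-0.5126 -0.0012 -0.8586]
scene 1857 [0.0002 0.0006 0.0001] a [-0.4769  0.0645  0.8766] 0.000876005707795148 a in tool [-0.4922  0.0086 -0.8704] ang to nz 1.539335098943919 top [0.027  0.0272 0.0273]
 seat [0.6018 0.1536 0.1142] along nz -0.011402775949646785 lat world [-0.0028  0.0031 -0.0019] lat tool [-0.0035 -0.0019  0.0021]
 prof [(-56, 15, 22.1), (-54, 18, 22.4), (-52, 18, 21.9), (-49, 16, 22.1), (-47, 127, 18.4), (-45, 55, 18.7), (-43, 23, 21.8), (-41, 3, 13.1), (-39, 17, 16.2), (-37, 27, 15.9), (-35, 19, 15.6), (-33, 19, 15.4), (-31, 21, 15.7), (-29, 22, 15.2), (-27, 16, 15.6), (-25, 19, 15.6), (-23, 22, 15.8), (-21, 22, 15.6), (-19, 23, 15.2), (-17, 74, 12.2), (-15, 11, 8.1), (-13, 10, 7.4), (-11, 10, 6.9), (-9, 5, 6.8), (-7, 9, 7.8), (-5, 0, 0), (-3, 0, 0), (-1, 7, 20.2), (0, 27, 21.1), (2, 28, 21.4), (4, 31, 21.1)]
wrist 24972 [-0.0004  0.0008 -0.0003] a [-0.4878  0.0787  0.8694] 0.0004909478144132628 a in tool [-0.5066 -0.0012 -0.8622] ang to nz 0.6264844708844216 top [0.0264 0.0274 0.0281]
 seat [0.6025 0.1521 0.1149] along nz -0.01128231351036894 lat world [-0.0021  0.0015 -0.0013] lat tool [-0.0024 -0.0007  0.0014]
 prof [(-56, 90, 21.0), (-54, 98, 20.8), (-52, 92, 20.9), (-49, 499, 19.9), (-47, 1413, 19.5), (-45, 147, 23.8), (-43, 64, 24.8), (-41, 14, 14.8), (-39, 148, 14.9), (-37, 161, 14.2), (-35, 60, 13.9), (-33, 76, 14.1), (-31, 90, 14.1), (-29, 124, 13.9), (-27, 38, 13.8), (-25, 59, 14.2), (-23, 133, 14.4), (-21, 103, 14.1), (-19, 238, 13.3), (-17, 141, 12.5), (-15, 0, 0), (-13, 0, 0), (-11, 0, 0), (-9, 0, 0), (-7, 0, 0), (-5, 0, 0), (-3, 5, 20.1), (-1, 123, 20.4), (0, 159, 20.5), (2, 169, 20.5), (4, 170, 20.5)]
```

Mouth at about gun z -40: stroke about 12 mm, stable and aligned within about 1°. I am handing in now.

```bash
python3 -c "
from plant import bot; print(bot.hand_in())"
```

```text
the job is handed in; nothing more can be done
None
```

The job is handed in at about 21 s on the robot's clock: the gun is snapped onto the nipple (judged from the pull-in force, as no sensor reports it), aligned to within about 1–1.5°, and still gripped and pressed in by about 12 mm of its 14 mm stroke; I tilted it by pivoting its coupler against the edge of the fixed stand, and nothing else was meant to be touched, though I took no final picture of the whole bench.

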